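# Rock the angle finder to its index on an arched stud

### The arm

A 7-joint arm with a two-finger parallel gripper is mounted at the origin on the work surface. World frame = base frame: x ahead of the robot, y to its left, z up, the work surface at z = 0. Lengths are in m, angles in rad, forces in N, time in s.
With the tool pointing down it reaches from about 0.425 to 0.825 m from the base axis. Payload 3.6 kg.
Tool frame: the origin (TCP) lies on the centre line of the jaws, within the pads' length; the fingertips stand 19 mm ahead of it and the grasp point (between the pads) is the TCP (tip_extent is the distance from the TCP to the fingertips, in m); z points along the fingers, y is the line along which they close (so a half turn about z gives the same grasp; the last joint's range is limited). The gripper opens to 93 mm and grips with 3 to 60 N. Pads are 15 mm wide; open, the fingers measure 128 mm over their backs; the gripper's body (75 mm by 188 mm) begins 65 mm behind the grasp point.
Start: joints at [1.181, 0.615, -0.013, 1.423, 0.008, 1.103, -0.04], TCP at [0.231, -0.607, 0.238] pointing down, gripper open.
Joint ranges: [-3.12, 3.12], [-0.3, 2.06], [-1.34, 1.32], [0.26, 2.42], [-1.36, 4.5], [0.01, 1.98], [-2.84, 2.84]. Speed limits (rad/s): [2.79, 2.79, 3.14, 3.14, 3.14, 3.14, 3.14].

### API

Orientations are given as a unit quaternion [w, x, y, z].
In Python, from plant import * gives the robot as it stands.
- The arm moves only by the tool apply_moves, never from a script. Its argument "deltas" is a list of rows, each a list of 7 numbers: the shift along the world's x, y, z in mm, then the turn, a rotation vector about the world's x, y, z in rad, then the opening, from 0 (shut) to 1 (fully open). A call has 1 to 10 rows; each row is the pose to reach, as a shift and turn from the pose commanded when the call began; what a row does not reach only later rows make up. A row lasts 1/8 s, in which the tool goes at most 62.5 mm and 10.7 degrees, less where a joint would pass 70% of its speed; a pose out of reach is approached as far as the arm can. A call with a gripper value outside its range is refused whole. The fingers move at their own pace and stop on an object; "newtons" is the grip in N (left out, the last holds). Time passes only in rows, so rows that repeat a pose let the fingers close. It gives the time, the measured TCP pose, the force, the opening and the grip force at its end, in the units of the state.
- get_obs(): the state, without advancing time (a new reading comes with each control period).
- camera(name): name is "side" or "top"; returns a dict with "image" (480x640x3 uint8, blue, green, red), "depth" (480x640 float32, m along the optical axis (not along the pixel's ray), 0 where there is no reading), "intrinsics" (3x3 intrinsics, pixels), "k1" (the pictures are not rectified: a ray, as slopes to the right and down, at radius r is drawn at 1 + k1 r^2 times it, then the intrinsics apply), "R" (3x3) and "t" (3): a world point X has camera coordinates R X + t. Camera axes: x right, y down, z forward; pixel columns grow to the right and rows downward; lengths in m; the calibration is good to about 2 mm. A picture is of the moment at which its call begins.
- close_job(): hands the job in; it is judged then, once.
The state is a dict: "clock": time; "joint_positions": joint angles; "joint_vel": joint speeds; "joint_torque": joint torques, N m; "eef_pos": TCP position; "tcp_rot": TCP orientation; "ft_force": force on the tool from outside, world axes, zero at the start; "moment": the same for the moment, N m; "grip_width": finger opening in m; "finger_force": force on a finger pad.
Only numpy, scipy, OpenCV 4.12 (cv2) and the standard library are available. Lean on these libraries where they do the work, as an engineer would, in place of code of your own. Each camera call takes 0.05 s, during which the arm holds its last target. There are 200 camera calls.

### The job

Take the angle finder off the flat joist offcut and set its base down level on the crown of the clamped stud block's arched top, in line with the stud, then rock it over on the arch until its swinging needle settles on the red index. Finish still holding it there, the base resting lightly on the wood and the needle steady on the index, so that I can pencil in the spot where it touches. Do not shove the stud or the joist offcut about, and leave the glass, the bar clamp and the pencil alone.

Things in the scene. Friction and masses are not known exactly. Their poses are not given: they have to be found in the camera images.
- gauge: pendulum angle finder, loose, about 0.3 kg, standing on the joist offcut: yellow case, round white dial, aluminium base. Origin: centre of the base's flat grooved underside; x out of the dial (to the far side of the bench at the start), y along the base, z up the case. Base 28 (x) by 110 (y) by 14 high; case 104 wide (y), up to z 138; dial 96 across, centred at z 63, front at x 10
- gauge_grip (a point): middle of the gauge's top bar, 126 mm above the underside. Pinch the gauge by this bar across its 20 mm thickness (x -10 to 10): z from 112 to 138 mm, flat faces with black grip ribs; below it the dial's front is flush with the bar
- needle (a joint): angle of the black needle with its bob, rad: a light damped pendulum that hangs plumb from the dial's centre and rests about 1 s after the gauge stops. 0 when the gauge stands level; positive with its tip towards the gauge's +y side: leaning the gauge by a rad so that its own +y end goes down makes it read +a. It swings behind the dial's front, out of the fingers' way
- index (a joint): angle of the red index (flag 6 mm wide, 22 long in the dial), rad, same zero and sense as the needle; set between 0.14 and 0.30 by the last user, stays where it is
- needle_tip (a point): tip of the needle, 40 mm from the pivot
- index_mark (a point): centre line of the red index at the same 40 mm from the pivot and in the needle's plane: it coincides with the needle tip when the needle is on the index
- stud: stud on edge, pine 38 mm thick (x), 180 long (y); top sawn to an arch along y of radius 150, 89 mm high in the middle, 59 at the ends. A wooden handscrew clamp lying on the bench grips it: two brown jaws 230 long, 38 high along its sides, red handles out to x +-120 at the ends. Stud and handscrew are one loose unit, 1.7 kg. Origin on the bench under the middle, z up
- stud_crown (a point): highest point of the stud's arch, in the middle of its top
- joist: flat joist offcut, pine board 140 (x) by 180 (y) by 38 mm thick, loose on the bench; origin at the centre of its underside
- glass: clear drinking glass, 72 mm wide and 120 mm high, standing; origin at the centre of its foot. To be left alone
- clamp: black bar clamp with red handle, 300 mm long (along its own y), lying flat, about 25 mm high; origin at its bar's middle. To be left alone
- pencil: red carpenter's pencil, 170 mm long (along its own y), 14 mm wide, 8 mm thick, lying on the bench; origin at its middle. To be left alone
Not all that is in view belongs to the job. Leave any orange or pink look-alike of the joist alone.

How it is judged:
On the way, in this order (a step that is already met when the one before it is completed fails the run):
1. the gauge is lifted clear of the joist offcut in the fingers (contact force between gauge and joist below 0.05 N and z of gauge in the frame of joist above 0.06 m and contact force between the fingers and gauge above 2 N), for 0.1 s.
2. the gauge, still held, stands about level with its base on the stud's arch (contact force between gauge and stud above 0.3 N and contact force between the fingers and gauge above 2 N and z of gauge in the frame of stud above 0.06 m and value of joint needle between -0.075 and 0.075 rad), for 0.1 s.
At the end, for the whole second after the job is handed in: Gauge held in the fingers, base touching the arched top (0.3 to 30 N, base middle within 20 mm of the stud's centre plane, over 60 mm up, off the joist offcut), dial axis within 0.15 rad of square to the stud's sides, needle at rest with its tip within 2.5 mm of the index, through the last second (contact force between the fingers and gauge above 2 N and contact force between gauge and stud between 0.3 and 30 N and contact force between gauge and joist below 0.05 N and distance between needle_tip and index_mark below 0.0025 m and velocity of joint needle between -0.3 and 0.3 rad/s and angle between the x axis of gauge and the x axis of stud, either way round below 0.15 rad and x of gauge in the frame of stud between -0.02 and 0.02 m and z of gauge in the frame of stud above 0.06 m and linear speed of gauge below 0.02 m/s and angle between stud's own z axis and vertical below 0.05 rad); the arm keeps its last pose, push and grip.
It fails at once if the glass, the bar clamp or the pencil is disturbed (moved more than 30 mm) (distance of any of glass, clamp, pencil from where it was at the start of the episode above 0.03 m).
It fails at once if the stud or the joist offcut is shoved more than 40 mm (distance of any of stud, joist from where it was at the start of the episode above 0.04 m).
It also fails if it takes over 38 s, if anything falls off the work surface, if the arm or the gripper's body presses on something with over 40 N, if the wrist force passes 120 N, or if a joint passes its speed limit or range.

## Working session

There is one attempt and no reset: what is moved stays moved. The work goes in short steps, Python scripts to look and compute and a tool call to move; the robot and the scene stay as the last step left them, time stands still between calls to the robot, and variables do not carry over. Pictures are saved under pics/ and viewed, at most 10 in all, crops included, and the job is handed in when it is done.

Besides the shell and the picture viewer there is one more tool, called after "Call:" by a JSON object that holds its "api" and its "payload". apply_moves: Moves the arm, as the interface text tells. Its arguments: {"type":"object","properties":{"deltas":{"type":"array","items":{"type":"array","items":{"type":"number"}}},"newtons":{"type":"number"}},"required":["deltas"]}

```bash
mkdir -p pics; ls; cat > h.py <<'E'
from plant import *
import numpy as np, cv2
def cloud(c):
    K=c["intrinsics"];k=c["k1"];d=c["depth"]
    v,u=np.mgrid[0:480,0:640]
    x=(u-K[0][2])/K[0][0];y=(v-K[1][2])/K[1][1]
    a,b=x.copy(),y.copy()
    for _ in range(8):
        f=1+k*(a*a+b*b);a=x/f;b=y/f
    P=np.stack([a*d,b*d,d],-1)-np.array(c["t"])
    return P@np.array(c["R"])   # R^T (p-t)
E
python3 - <<'E'
from h import *
for n in("side","top"):
    c=camera(n);cv2.imwrite(f"pics/{n}0.png",c["image"]);np.savez(f"{n}0.npz",W=cloud(c),d=c["depth"],im=c["image"])
    R=np.array(c["R"]);print(n,-R.T@np.array(c["t"]),R.round(2).tolist(),c["intrinsics"],c["k1"])
print(get_obs())
E
```

```text
pics
side [0.1617235  0.7342531  0.86277021] [[-0.92, -0.39, -0.01], [-0.22, 0.56, -0.8], [0.32, -0.73, -0.6]] [[607.36195176   0.         324.26898103]
 [  0.         607.36195176 246.94440322]
 [  0.           0.           1.        ]] -0.21124525152481025
top [ 0.38131625 -0.19604466  1.31862343] [[-0.02, -1.0, -0.01], [-0.99, 0.02, -0.16], [0.16, 0.01, -0.99]] [[516.7715403    0.         323.06636875]
 [  0.         516.7715403  245.06504191]
 [  0.           0.           1.        ]] -0.14060054170540306
{'clock': 0.1, 'joint_positions': array([ 1.18052255,  0.61579478, -0.01262161,  1.42469716,  0.00811166,
        1.10341476, -0.04042432]), 'joint_vel': array([-1.86915278e-03, -3.32766804e-03,  9.36978071e-05, -4.49471865e-03,
       -8.61125473e-04,  2.11935865e-03,  4.95706836e-04]), 'joint_torque': array([ 6.61725280e-04, -4.60043979e+01,  2.09518061e-01, -1.66246337e+01,
       -6.13026763e-02,  1.69590418e-02,  1.09493726e-04]), 'eef_pos': array([ 0.23105029, -0.60684747,  0.23662871]), 'tcp_rot': array([-1.10991559e-03,  9.83498955e-01,  1.80910267e-01, -2.21793862e-04]), 'ft_force': array([-0.24142507,  0.34305326,  0.4571481 ]), 'moment': array([0.03746403, 0.01398448, 0.0241464 ]), 'finger_force': 0.0, 'grip_width': 0.09322516748262755}
```

View pics/side0.png

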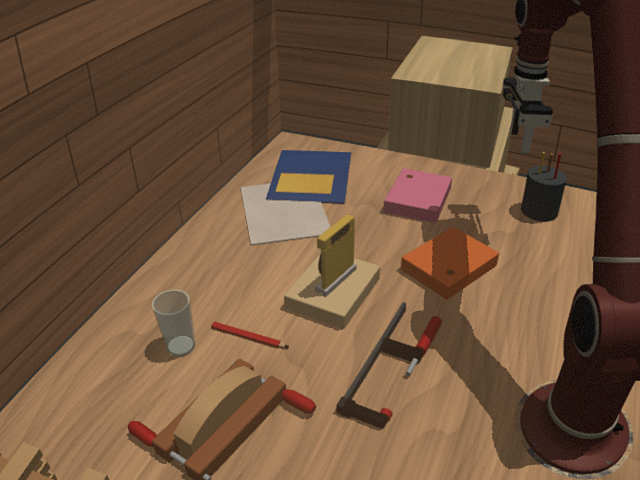

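View pics/top0.png

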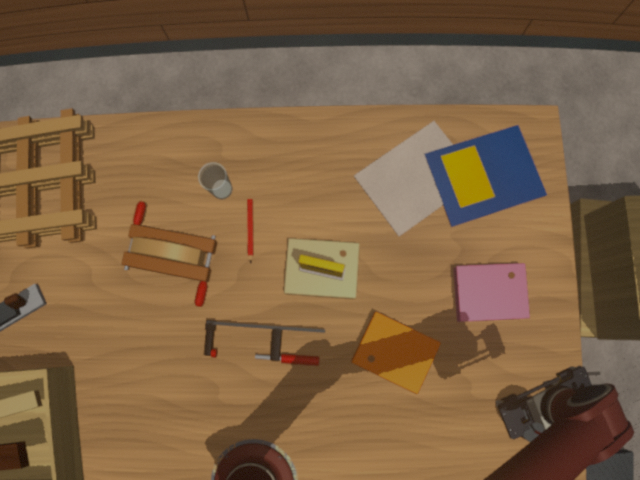

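The side view shows the gauge on the joist near (335,260) with its dial facing away, the stud and handscrew near (225,415), the glass at (178,322) and the pencil at (250,335). In the top view the gauge is at (321,266), the stud at (168,251), the glass at (214,180), the pencil at (250,230) and the bar clamp at (265,345). Next I measure the poses.

```bash
python3 - <<'E'
from h import *
for n in("top","side"):
    z=np.load(n+"0.npz");W=z["W"];im=z["im"];d=z["d"]
    hsv=cv2.cvtColor(im,cv2.COLOR_BGR2HSV);H,S,V=hsv[...,0].astype(int),hsv[...,1].astype(int),hsv[...,2]
    X=W[...,0];Y=W[...,1];Z=W[...,2];ok=d>0
    def rep(t,m):
        P=W[m]
        if len(P)<10: print(n,t,len(P));return
        r=cv2.minAreaRect((P[:,:2]*1000).astype(np.float32));w,v=np.linalg.eigh(np.cov(P[:,:2].T))
        print(n,t,len(P),"mean",P.mean(0).round(4),"med z",np.median(P[:,2]).round(4),"rect",np.round(r[0],1),np.round(r[1],1),round(r[2],1),"axis deg",np.degrees(np.arctan2(v[1,1],v[0,1])).round(1))
    bx=lambda u0,u1,v0,v1:(np.mgrid[0:480,0:640][1]>=u0)&(np.mgrid[0:480,0:640][1]<u1)&(np.mgrid[0:480,0:640][0]>=v0)&(np.mgrid[0:480,0:640][0]<v1)
    B=bx(275,370,230,305) if n=="top" else bx(275,390,205,330)
    G=B&ok&(Z>.145);rep("gauge top",G)
    rep("joist top",B&ok&(Z>.03)&(Z<.045))
    Bs=bx(110,225,215,300) if n=="top" else bx(130,310,355,480)
    rep("stud >.052",Bs&ok&(Z>.052)&(S<175)); rep("stud >.080",Bs&ok&(Z>.080))
    rep("jaws",Bs&ok&(Z>.030)&(Z<.046))
    if n=="top":
        A=W[Bs&ok&(Z>.055)]; print("zmax",np.percentile(A[:,2],[50,90,99]))
        rep("pencil",bx(240,260,195,268)&ok&(S>150)&((H<6)|(H>172))); rep("glass",bx(190,240,155,205)&ok&(Z>.02))
        rep("clamp",bx(195,330,310,370)&ok&(Z>.008))
        rep("table",bx(280,350,120,180)&ok)
E
```

```text
top gauge top 474 mean [ 0.524  -0.1781  0.1732] med z 0.1746 rect [ 525.5 -178.2] [103.3  21.9] 76.0 axis deg 76.2
top joist top 3156 mean [ 0.5307 -0.1774  0.0375] med z 0.0376 rect [ 532.1 -177. ] [180.5 138.1] 85.0 axis deg 87.2
top stud >.052 1066 mean [0.5769 0.2097 0.0789] med z 0.0812 rect [579.3 217.6] [181.6  37. ] 78.5 axis deg 78.5
top stud >.080 579 mean [0.5789 0.2154 0.0862] med z 0.0862 rect [579.  216.3] [122.4  36.6] 78.5 axis deg 79.0
top jaws 2471 mean [0.5745 0.2132 0.0376] med z 0.0376 rect [568.3 219.3] [248.4 156.4] 71.2 axis deg 72.6
zmax [0.08137845 0.08924189 0.09277397]
top pencil 211 mean [0.647  0.0098 0.0075] med z 0.0075 rect [646.7   9.2] [141.8  11.2] 1.1 axis deg -179.2
top glass 787 mean [0.754  0.0881 0.0819] med z 0.0856 rect [751.   86.1] [72.3 68.9] 18.2 axis deg -145.0
top clamp 1518 mean [ 0.3469 -0.0279  0.0212] med z 0.0216 rect [355.5 -28.7] [132.6 307.4] 0.9 axis deg 80.2
top table 4187 mean [ 8.553e-01 -1.614e-01 -7.000e-04] med z -0.0007 rect [ 857.  -160.5] [188.2 171.9] 88.9 axis deg 86.4
side gauge top 735 mean [ 0.5243 -0.1697  0.1667] med z 0.1702 rect [ 526.8 -177.4] [108.5  24. ] 76.7 axis deg 74.7
side joist top 2762 mean [ 0.524  -0.1513  0.0377] med z 0.0378 rect [ 532.4 -176.1] [186.  141.7] 84.5 axis deg 53.6
side stud >.052 2795 mean [0.5776 0.2299 0.0751] med z 0.0767 rect [581.2 217.1] [183.1  44.4] 78.5 axis deg 77.2
side stud >.080 1162 mean [0.5801 0.2221 0.0858] med z 0.086 rect [582.3 220.2] [112.5  43.6] 78.5 axis deg 78.6
side jaws 3931 mean [0.565  0.2372 0.0369] med z 0.0372 rect [579.4 219.3] [273.  162.9] 63.2 axis deg 64.6
```

Call:
{"api": "apply_moves", "payload": {"deltas": [[33, 48, 12, 0, 0, 0.12, 0.6], [66, 96, 12, 0, 0, 0.24, 0.6], [99, 144, 12, 0, 0, 0.36, 0.6], [132, 192, 12, 0, 0, 0.48, 0.6], [165, 240, 12, 0, 0, 0.6, 0.6], [198, 288, 12, 0, 0, 0.72, 0.6], [230, 336, 12, 0, 0, 0.84, 0.6], [262, 383, 12, 0, 0, 0.963, 0.6], [294, 429, 12, 0, 0, 0.963, 0.6], [294, 429, 12, 0, 0, 0.963, 0.6]], "newtons": 50}}

```text
clock: 1.35
eef_pos: [0.5277, -0.172, 0.2494]
tcp_rot: [-0.001, 0.785, 0.62, 0.002]
ft_force: [-0.2, -0.0, 0.2]
grip_width: 0.056
finger_force: 0.0
```

Call:
{"api": "apply_moves", "payload": {"deltas": [[0, 0, -10, 0, 0, 0, 0.6], [0, 0, -40, 0, 0, 0, 0.6], [0, 0, -65, 0, 0, 0, 0.6], [0, 0, -85, 0, 0, 0, 0.6], [0, 0, -85, 0, 0, 0, 0.6]]}}

```text
clock: 1.98
eef_pos: [0.5227, -0.1803, 0.1625]
tcp_rot: [-0.002, 0.789, 0.614, -0.002]
ft_force: [-0.4, 0.0, 1.1]
grip_width: 0.0561
finger_force: 0.0
```

Call:
{"api": "apply_moves", "payload": {"deltas": [[0, 0, 1, 0, 0, 0, 0], [0, 0, 1, 0, 0, 0, 0], [0, 0, 1, 0, 0, 0, 0], [0, 0, 1, 0, 0, 0, 0], [0, 0, 1, 0, 0, 0, 0], [0, 0, 1, 0, 0, 0, 0]]}}

```text
clock: 2.72
eef_pos: [0.5257, -0.1785, 0.166]
tcp_rot: [0.0, 0.788, 0.616, 0.0]
ft_force: [0.5, -0.5, 2.3]
grip_width: 0.0194
finger_force: 49.8
```

Call:
{"api": "apply_moves", "payload": {"deltas": [[0, 0, 20, 0, 0, 0, 0], [0, 0, 60, 0, 0, 0, 0], [0, 0, 100, 0, 0, 0, 0], [0, 0, 130, 0, 0, 0, 0], [0, 0, 130, 0, 0, 0, 0], [5, 30, 130, 0, 0, 0.15, 0], [10, 60, 130, 0, 0, 0.3, 0], [12, 90, 130, 0, 0, 0.45, 0], [16, 120, 130, 0, 0, 0.6, 0], [20, 150, 130, 0, 0, 0.75, 0]]}}

```text
clock: 3.98
eef_pos: [0.5438, -0.0278, 0.2928]
tcp_rot: [-0.002, 0.505, 0.863, -0.001]
ft_force: [-0.2, 0.6, -3.0]
grip_width: 0.0198
finger_force: 49.8
```

Call:
{"api": "apply_moves", "payload": {"deltas": [[0, 20, 0, 0, 0, 0.17, 0], [0, 30, 0, 0, 0, 0.34, 0], [0, 30, 0, 0, 0, 0.51, 0], [0, 30, 0, 0, 0, 0.68, 0], [0, 30, 0, 0, 0, 0.85, 0], [0, 30, 0, 0, 0, 1.02, 0], [0, 30, 0, 0, 0, 1.19, 0], [0, 30, 0, 0, 0, 1.36, 0], [0, 30, 0, 0, 0, 1.45, 0], [0, 30, 0, 0, 0, 1.55, 0]]}}

```text
clock: 5.22
eef_pos: [0.5439, 0.001, 0.2928]
tcp_rot: [-0.003, -0.242, 0.97, 0.001]
ft_force: [-0.6, -1.0, -3.4]
grip_width: 0.0196
finger_force: 49.8
```

Call:
{"api": "apply_moves", "payload": {"deltas": [[0, 0, 0, 0, 0, 0, 0], [0, 0, 0, 0, 0, 0, 0], [0, 0, 0, 0, 0, 0, 0], [0, 0, 0, 0, 0, 0, 0], [0, 0, 0, 0, 0, 0, 0], [0, 0, 0, 0, 0, 0, 0], [0, 0, 0, 0, 0, 0, 0], [0, 0, 0, 0, 0, 0, 0]]}}

```text
clock: 6.22
eef_pos: [0.5453, 0.0016, 0.2957]
tcp_rot: [0.0, -0.24, 0.971, -0.0]
ft_force: [-0.6, -0.4, -3.5]
grip_width: 0.0195
finger_force: 49.8
```

```bash
python3 - <<'E'
from h import *
c=camera("side");np.savez("side1.npz",W=cloud(c),d=c["depth"],im=c["image"],R=c["R"],t=c["t"],K=c["intrinsics"],k=c["k1"])
R=np.array(c["R"]);o=get_obs();p=R@o["eef_pos"]+np.array(c["t"]);K=c["intrinsics"]
u,v=int(K[0][0]*p[0]/p[2]+K[0][2]),int(K[0][0]*p[1]/p[2]+K[1][2]);print(u,v,o)
u0,v0=max(u-100,0),max(v-50,0);print(u0,v0)
cv2.imwrite("pics/side1.png",cv2.resize(c["image"][v0:v0+150,u0:u0+200],None,fx=4,fy=4,interpolation=cv2.INTER_CUBIC))
E
```

```text
285 222 {'clock': 6.275, 'joint_positions': array([ 0.55121882,  0.54416032, -0.96053407,  1.62380196,  0.46843969,
        1.2222016 ,  1.55052318]), 'joint_vel': array([-0.00105822,  0.00034135,  0.0007487 , -0.00044182,  0.0013716 ,
       -0.00109159,  0.00137099]), 'joint_torque': array([-2.36123429e-03, -3.68191695e+01, -8.15075129e+00, -1.65482605e+01,
        2.17646960e-02,  8.02032952e-02, -9.75427133e-05]), 'eef_pos': array([0.54529675, 0.00155127, 0.29565258]), 'tcp_rot': array([ 2.15578825e-06, -2.40233755e-01,  9.70715067e-01, -4.69206632e-05]), 'ft_force': array([ 0.59708751, -0.23748886, -3.15227339]), 'moment': array([ 0.12105808, -0.12739537,  0.04750629]), 'finger_force': 49.84047170262784, 'grip_width': 0.019613601996543294}
185 172
```

View pics/side1.png

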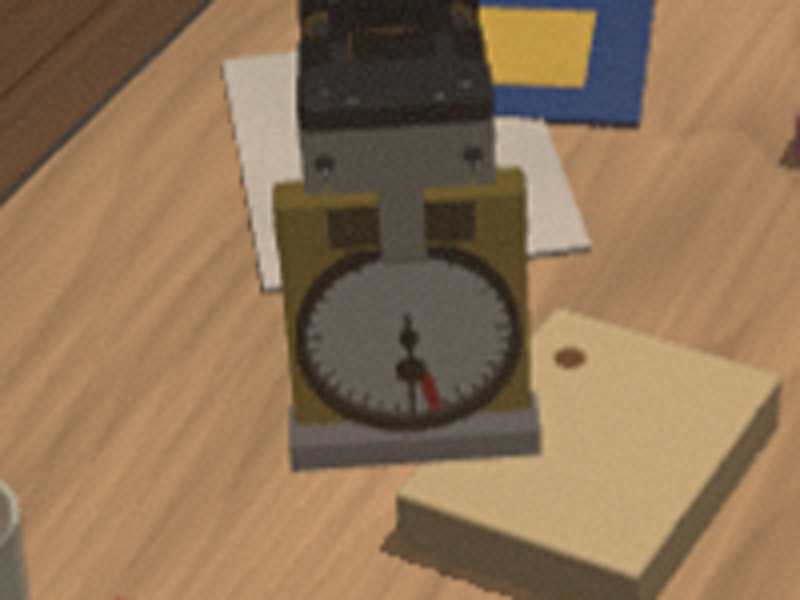

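The crop shows the dial facing the camera. The pivot is near (408,338), the needle hangs plumb to about (412,412), and the red index runs from (425,375) to (436,408), on the gauge's +y side. I'll cast rays onto the dial plane to get the index angle.

```bash
cat >> h.py <<'E'
def dial(z,p,gx,gy,gz,off,thr=None):
    """cast pixel rays onto the dial plane; return (y,z) in gauge coords from the grip, per pixel"""
    R,t,K,k=z["R"],z["t"],z["K"],float(z["k"])
    v,u=np.mgrid[0:480,0:640];x=(u-K[0,2])/K[0,0];y=(v-K[1,2])/K[1,1];a,b=x.copy(),y.copy()
    for _ in range(8): f=1+k*(a*a+b*b);a=x/f;b=y/f
    D=np.stack([a,b,np.ones_like(a)],-1)@R;C=-R.T@t
    s=((p+off*gx-C)@gx)/(D@gx);Q=C+s[...,None]*D-p
    return Q@gy,Q@gz
E
python3 - <<'E'
from h import *
z=np.load("side1.npz");im=z["im"];hsv=cv2.cvtColor(im,cv2.COLOR_BGR2HSV).astype(int);H,S,V=hsv[...,0],hsv[...,1],hsv[...,2]
a=np.radians(117.8);gx=np.array([np.cos(a),np.sin(a),0]);gz=np.array([0,0,1.]);gy=np.cross(gz,gx)
p=np.array([.5453,.0016,.2957])
Y,Z=dial(z,p,gx,gy,gz,.008);Y*=1e3;Z*=1e3
r=(abs(Y)<48)&(Z<-20)&(Z>-115)
red=r&(S>90)&((H<8)|(H>170))
P=np.c_[Y[red],Z[red]];print("red",P.round(1).tolist())
vx,vy,x0,y0=cv2.fitLine(P.astype(np.float32),2,0,.01,.01).ravel();print("line angle",np.arctan2(-vx*np.sign(vy),abs(vy)),"mean",P.mean(0))
dk=r&(np.hypot(Y,Z+65)<40)&(V<75)&~red
Q=np.c_[Y[dk],Z[dk],V[dk]];print("dark",Q[np.argsort(-Q[:,1])].round(0).tolist())
# base edge line: aluminium lower; case width
ring=(V<70)&(np.hypot(Y,Z+65)>38)&(np.hypot(Y,Z+65)<56);A=np.c_[Y[ring],Z[ring]]
print(cv2.fitEllipse(A.astype(np.float32)))
E
```

```text
red [[-21.6, -20.4], [5.4, -84.1], [7.1, -84.2], [5.3, -86.3], [7.0, -86.4], [3.4, -88.3], [5.2, -88.5], [6.9, -88.6], [8.6, -88.8], [3.3, -90.5], [5.1, -90.7], [6.8, -90.8], [8.5, -91.0], [3.2, -92.7], [5.0, -92.9], [6.7, -93.0], [8.4, -93.2], [4.9, -95.1], [6.6, -95.3], [8.3, -95.4], [10.0, -95.5], [4.8, -97.3], [6.5, -97.5], [8.2, -97.6], [10.0, -97.8], [6.4, -99.7], [8.1, -99.9], [9.9, -100.0], [11.6, -100.1], [6.3, -101.9], [8.0, -102.1], [9.8, -102.2], [11.5, -102.4], [6.2, -104.2], [7.9, -104.3], [9.7, -104.5]]
line angle 0.34105775 mean [  6.35563443 -92.86687776]
dark [[-2.0, -53.0, 62.0], [-2.0, -55.0, 66.0], [-0.0, -55.0, 63.0], [-2.0, -57.0, 63.0], [-0.0, -58.0, 63.0], [-2.0, -60.0, 53.0], [-0.0, -60.0, 55.0], [-39.0, -61.0, 73.0], [-4.0, -62.0, 55.0], [-2.0, -62.0, 46.0], [-0.0, -62.0, 42.0], [1.0, -62.0, 54.0], [-4.0, -64.0, 49.0], [-2.0, -64.0, 40.0], [-1.0, -64.0, 41.0], [1.0, -64.0, 52.0], [3.0, -64.0, 68.0], [-4.0, -66.0, 51.0], [-2.0, -66.0, 45.0], [-1.0, -66.0, 46.0], [1.0, -66.0, 52.0], [-2.0, -68.0, 49.0], [-1.0, -68.0, 46.0], [1.0, -68.0, 68.0], [-1.0, -70.0, 5
[... 699 characters left out ...]
68.0], [-5.0, -85.0, 55.0], [-3.0, -86.0, 44.0], [-2.0, -86.0, 48.0], [0.0, -86.0, 49.0], [2.0, -86.0, 50.0], [4.0, -86.0, 62.0], [-3.0, -88.0, 70.0], [-2.0, -88.0, 52.0], [0.0, -88.0, 52.0], [31.0, -88.0, 68.0], [-2.0, -90.0, 59.0], [-0.0, -90.0, 63.0], [-2.0, -92.0, 66.0], [-0.0, -92.0, 68.0], [19.0, -94.0, 73.0], [-2.0, -95.0, 65.0], [26.0, -95.0, 74.0], [-0.0, -95.0, 61.0], [-2.0, -97.0, 72.0], [-0.0, -97.0, 64.0], [20.0, -99.0, 64.0], [-1.0, -99.0, 62.0], [13.0, -100.0, 71.0], [-1.0, -101.0, 65.0], [13.0, -103.0, 67.0], [-8.0, -103.0, 72.0], [-2.0, -103.0, 74.0], [-1.0, -104.0, 61.0]]
((-0.9529546499252319, -63.10455322265625), (91.60411071777344, 96.95521545410156), 177.15936279296875)
```

Call:
{"api": "apply_moves", "payload": {"deltas": [[4, 25, 0, 0, 0, 0.1, 0], [8, 50, 0, 0, 0, 0.2, 0], [12, 75, 0, 0, 0, 0.3, 0], [16, 100, 0, 0, 0, 0.4, 0], [20, 125, 0, 0, 0, 0.5, 0], [24, 150, 0, 0, 0, 0.6, 0], [28, 175, 0, 0, 0, 0.7, 0], [31, 200, -10, 0, 0, 0.8, 0], [34, 216, -30, 0, 0, 0.885, 0], [34, 216, -40, 0, 0, 0.885, 0]]}}

```text
clock: 7.52
eef_pos: [0.5787, 0.2185, 0.2543]
tcp_rot: [-0.001, -0.633, 0.774, 0.001]
ft_force: [-0.9, -0.4, -3.6]
grip_width: 0.0198
finger_force: 49.8
```

Call:
{"api": "apply_moves", "payload": {"deltas": [[0, 0, 0, 0, 0, 0, 0], [0, 0, 0, 0, 0, 0, 0], [0, 0, 0, 0, 0, 0, 0]]}}

```text
clock: 7.9
eef_pos: [0.5797, 0.2171, 0.2565]
tcp_rot: [0.001, -0.632, 0.775, -0.0]
ft_force: [-0.1, 0.4, -3.3]
grip_width: 0.0199
finger_force: 49.8
```

```bash
python3 - <<'E'
from h import *
from scipy.spatial.transform import Rotation as Ro
o=get_obs();print(o["joint_positions"].round(3),o["eef_pos"],Ro.from_quat(np.roll(o["tcp_rot"],-1)).as_matrix().round(4))
E
```

```text
[ 0.171  0.762 -1.094  1.475  0.686  1.321  1.961] [0.57970954 0.21710378 0.25654581] [[-2.007e-01 -9.796e-01  1.500e-03]
 [-9.796e-01  2.007e-01  2.000e-04]
 [-5.000e-04 -1.400e-03 -1.000e+00]]
```

Call:
{"api": "apply_moves", "payload": {"deltas": [[0, 0, -15, 0, 0, 0, 0], [0, 0, -30, 0, 0, 0, 0], [0, 0, -35, 0, 0, 0, 0], [0, 0, -36, 0, 0, 0, 0], [0, 0, -37, 0, 0, 0, 0], [0, 0, -37, 0, 0, 0, 0]]}}

```text
clock: 8.65
eef_pos: [0.5794, 0.2178, 0.219]
tcp_rot: [0.0, -0.633, 0.774, -0.0]
ft_force: [-0.7, -0.2, -3.1]
grip_width: 0.0196
finger_force: 49.8
```

Call:
{"api": "apply_moves", "payload": {"deltas": [[0, 0, -1, 0, 0, 0, 0], [0, 0, -2, 0, 0, 0, 0], [0, 0, -2, 0, 0, 0, 0], [0, 0, -2, 0, 0, 0, 0]]}}

```text
clock: 9.15
eef_pos: [0.5794, 0.2177, 0.217]
tcp_rot: [0.0, -0.633, 0.774, -0.0]
ft_force: [0.2, -0.2, -0.2]
grip_width: 0.02
finger_force: 49.8
```

Call:
{"api": "apply_moves", "payload": {"deltas": [[0, 0, -0.5, 0, 0, 0, 0], [0, 0, -0.5, 0, 0, 0, 0], [0, 0, -0.5, 0, 0, 0, 0], [0, 0, -0.5, 0, 0, 0, 0], [0, 0, -0.5, 0, 0, 0, 0], [0, 0, -0.5, 0, 0, 0, 0], [0, 0, -0.5, 0, 0, 0, 0]]}}

```text
clock: 10.02
eef_pos: [0.5794, 0.2179, 0.2169]
tcp_rot: [0.0, -0.633, 0.774, -0.0]
ft_force: [-1.8, -0.7, 6.0]
grip_width: 0.02
finger_force: 49.8
```

```bash
python3 - <<'E'
from h import *
c=camera("side");o=get_obs();np.savez("side2.npz",W=cloud(c),d=c["depth"],im=c["image"],R=c["R"],t=c["t"],K=c["intrinsics"],k=c["k1"])
R=np.array(c["R"]);p=R@o["eef_pos"]+np.array(c["t"]);K=c["intrinsics"]
u,v=int(K[0][0]*p[0]/p[2]+K[0][2]),int(K[0][0]*p[1]/p[2]+K[1][2])
u0,v0=max(u-100,0),max(v-50,0);print(u0,v0,o["ft_force"])
cv2.imwrite("pics/side2.png",cv2.resize(c["image"][v0:v0+150,u0:u0+200],None,fx=4,fy=4,interpolation=cv2.INTER_CUBIC))
# rolling plan: lean a about gauge x, base rolling on R=150 arch
for a in np.linspace(0,.26,6):
    h=128;s=150*np.sin(a)-150*a*np.cos(a)+h*np.sin(a); zz=150*np.cos(a)+150*a*np.sin(a)+h*np.cos(a)-150-h
    g=np.radians(168.4);gx=np.array([np.cos(g),np.sin(g)]);gy=np.array([-gx[1],gx[0]])
    print(round(a,3),"shift",(s*gy).round(1),round(zz,1),"rot",(-a*gx).round(4),(a*gx).round(4))
E
```

```text
103 288 [-0.63760655 -1.03571796  5.20052891]
0.0 shift [-0. -0.] 0.0 rot [ 0. -0.] [-0.  0.]
0.052 shift [-1.3 -6.5] 0.0 rot [ 0.0509 -0.0105] [-0.0509  0.0105]
0.104 shift [ -2.7 -13.1] 0.1 rot [ 0.1019 -0.0209] [-0.1019  0.0209]
0.156 shift [ -4.  -19.7] 0.3 rot [ 0.1528 -0.0314] [-0.1528  0.0314]
0.208 shift [ -5.4 -26.3] 0.5 rot [ 0.2038 -0.0418] [-0.2038  0.0418]
0.26 shift [ -6.8 -33.1] 0.7 rot [ 0.2547 -0.0523] [-0.2547  0.0523]
```

View pics/side2.png

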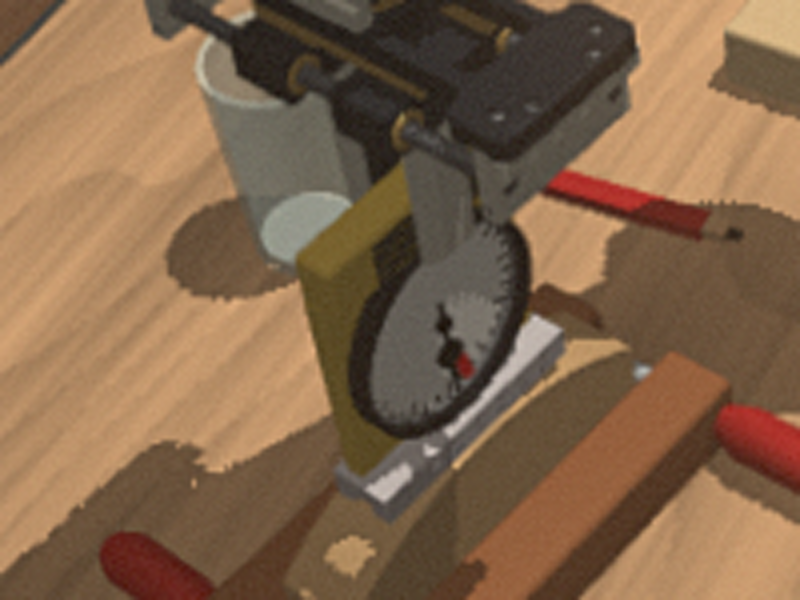

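The crop shows the base on the arch crown at (450,440) with contact confirmed by force. The needle hangs plumb at (450,350), with the red index beside it at (464,368). Next I roll it over toward the index.

Call:
{"api": "apply_moves", "payload": {"deltas": [[-0.7, -3.3, 0.5, 0.0255, -0.005, 0, 0], [-1.3, -6.5, 0.5, 0.051, -0.0105, 0, 0], [-2, -9.8, 0.5, 0.0765, -0.0157, 0, 0], [-2.7, -13.1, 0.6, 0.102, -0.021, 0, 0], [-3.3, -16.4, 0.7, 0.1275, -0.026, 0, 0], [-4, -19.7, 0.8, 0.153, -0.0314, 0, 0], [-4, -19.7, 0.8, 0.153, -0.0314, 0, 0], [-4, -19.7, 0.8, 0.153, -0.0314, 0, 0]]}}

```text
clock: 11.08
eef_pos: [0.5754, 0.1982, 0.2174]
tcp_rot: [0.062, -0.631, 0.772, 0.05]
ft_force: [-0.9, 1.2, 6.2]
grip_width: 0.0194
finger_force: 49.9
```

Call:
{"api": "apply_moves", "payload": {"deltas": [[0, 0, 0.5, 0, 0, 0, 0], [-0.7, -3.3, 0.6, 0.0255, -0.005, 0, 0], [-1.4, -6.7, 0.7, 0.051, -0.0105, 0, 0], [-2.1, -10, 0.8, 0.0765, -0.0157, 0, 0], [-2.8, -13.4, 1.0, 0.102, -0.021, 0, 0], [-2.8, -13.4, 1.0, 0.102, -0.021, 0, 0], [-2.8, -13.4, 1.0, 0.102, -0.021, 0, 0], [-2.8, -13.4, 1.0, 0.102, -0.021, 0, 0], [-2.8, -13.4, 1.0, 0.102, -0.021, 0, 0], [-2.8, -13.4, 1.0, 0.102, -0.021, 0, 0]]}}

```text
clock: 12.32
eef_pos: [0.5726, 0.1834, 0.2173]
tcp_rot: [0.1, -0.627, 0.768, 0.081]
ft_force: [1.8, -1.9, 0.3]
grip_width: 0.0196
finger_force: 49.9
```

Call:
{"api": "apply_moves", "payload": {"deltas": [[0, 0, 0, 0, 0, 0, 0], [0, 0, 0, 0, 0, 0, 0], [0, 0, 0, 0, 0, 0, 0], [0, 0, 0, 0, 0, 0, 0], [0, 0, 0, 0, 0, 0, 0]]}}

```text
clock: 12.95
eef_pos: [0.5721, 0.1845, 0.2177]
tcp_rot: [0.1, -0.627, 0.768, 0.082]
ft_force: [-0.4, -1.6, -0.5]
grip_width: 0.02
finger_force: 49.9
```

```bash
cat > look.py <<'E'
from h import *
import sys
from scipy.spatial.transform import Rotation as Ro
n=sys.argv[1]
c=camera("side");o=get_obs();np.savez(n+".npz",W=cloud(c),d=c["depth"],im=c["image"],R=c["R"],t=c["t"],K=c["intrinsics"],k=c["k1"])
M=Ro.from_quat(np.roll(o["tcp_rot"],-1)).as_matrix();gx=M[:,1];gz=-M[:,2];gy=np.cross(gz,gx)
print("lean tool",np.arcsin(-gy[2]),"gx",gx.round(3),o["eef_pos"],o["ft_force"].round(1),o["clock"])
z=np.load(n+".npz");Y,Z=dial(z,o["eef_pos"],gx,gy,gz,.008)
# rectified dial view: 6 px/mm, y right, z up, from the grip
yy,zz=np.meshgrid(np.linspace(-.06,.06,600),np.linspace(.01,-.14,750))
Q=o["eef_pos"]+.008*gx+yy[...,None]*gy+zz[...,None]*gz
rv=cv2.Rodrigues(z["R"])[0];uv=cv2.projectPoints(Q.reshape(-1,3),rv,z["t"],z["K"],np.array([float(z["k"]),0,0,0]))[0].reshape(750,600,2).astype(np.float32)
im=cv2.remap(c["image"],uv[...,0],uv[...,1],cv2.INTER_CUBIC)
cv2.imwrite(f"pics/{n}.png",cv2.resize(im,(480,600)))
E
python3 look.py side3
```

```text
lean tool 0.2600150139843067 gx [-0.98   0.199  0.   ] [0.5720914  0.18451853 0.21767646] [-0.3 -1.5 -1. ] 13.0
```

View pics/side3.png

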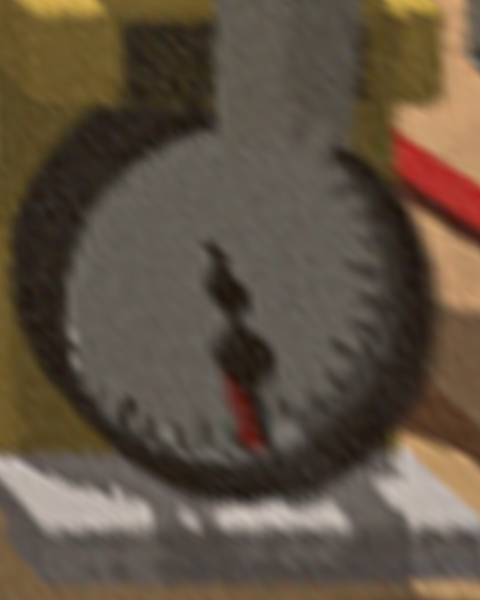

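In the rectified view (4 px/mm) the pivot is at (228,288), the bob at (245,353) and the red index runs (235,385) to (252,445), with the needle just beside it at the tip. The view is oblique, so I'll check the true lean from the depth of the case's top face and correct for parallax using the level view.

```bash
python3 - <<'E'
from h import *
from scipy.spatial.transform import Rotation as Ro
o=get_obs();M=Ro.from_quat(np.roll(o["tcp_rot"],-1)).as_matrix();gx=M[:,1];gz=-M[:,2];gy=np.cross(gz,gx)
S=[("side",np.load("side3.npz")["W"],np.load("side3.npz")["im"])]
c=camera("top");S.append(("top",cloud(c),c["image"]))
for n,W,im in S:
    h=cv2.cvtColor(im,cv2.COLOR_BGR2HSV).astype(int);Q=W-o["eef_pos"];a,b,g=Q@gx*1e3,Q@gy*1e3,Q@gz*1e3
    m=(abs(a)<9)&(abs(b)<55)&(abs(g-10)<8)&(h[...,0]>18)&(h[...,0]<34)&(h[...,1]>110)
    f=np.polyfit(b[m],g[m],1);r=g[m]-np.polyval(f,b[m]);k=abs(r)<2.5;f=np.polyfit(b[m][k],g[m][k],1)
    print(n,m.sum(),k.sum(),"slope in tool frame",f[0].round(4),"(+ = less lean)",f[1].round(1),"y range",b[m].min(),b[m].max())
# compare features in the tool frame, level vs leaning, oblique view
for n,p,lean in(("side2",[.5794,.2179,.2169],0),("side3",o["eef_pos"],.26)):
    z=np.load(n+".npz");g=np.radians(168.4);x=np.array([np.cos(g),np.sin(g),0]);R=Ro.from_rotvec(-lean*x).as_matrix()
    k=R@[0,0,1.];y=np.cross(k,x);Y,Z=dial(z,np.array(p),x,y,k,.008);Y*=1e3;Z*=1e3
    h=cv2.cvtColor(z["im"],cv2.COLOR_BGR2HSV).astype(int)
    r=np.hypot(Y,Z+64)
    red=(r<44)&(h[...,1]>90)&((h[...,0]<8)|(h[...,0]>170));dk=(r<26)&(h[...,2]<68)&~red
    print(n,"red",red.sum(),Y[red].mean().round(1),Z[red].mean().round(1),"rows",[(round(Z[v][red[v]].mean(),1),round(Y[v][red[v]].mean(),1),int(red[v].sum())) for v in np.where(red.any(1))[0]])
    for lo,hi in((-58,-50),(-68,-60),(-88,-74)):
        q=dk&(Z>lo)&(Z<hi);print(lo,hi,q.sum(),Y[q].mean().round(1),Z[q].mean().round(1))
E
```

```text
side 337 285 slope in tool frame 0.0002 (+ = less lean) 8.9 y range -54.48651106390817 51.00823347578609Traceback (most recent call last):
  File "<stdin>", line 9, in <module>
    raise TypeError("expected non-empty vector for x")
TypeError: expected non-empty vector for x
```

The gauge has not slipped in the grip (slope 0.000), so its lean is 0.26 rad. The index measured about 0.255 in the frontal view. I'll add a touch of pressure, let it settle and check the needle and force once more.

Call:
{"api": "apply_moves", "payload": {"deltas": [[0, 0, -0.2, 0, 0, 0, 0], [0, 0, -0.2, 0, 0, 0, 0], [0, 0, -0.2, 0, 0, 0, 0], [0, 0, -0.2, 0, 0, 0, 0], [0, 0, -0.2, 0, 0, 0, 0], [0, 0, -0.2, 0, 0, 0, 0], [0, 0, -0.2, 0, 0, 0, 0], [0, 0, -0.2, 0, 0, 0, 0]]}}

```text
clock: 14.05
eef_pos: [0.5723, 0.1846, 0.2177]
tcp_rot: [0.101, -0.627, 0.768, 0.082]
ft_force: [-2.5, -0.6, -0.4]
grip_width: 0.0196
finger_force: 49.9
```

```bash
python3 look.py side4; python3 - <<'E'
from h import *
from scipy.spatial.transform import Rotation as Ro
o=get_obs();M=Ro.from_quat(np.roll(o["tcp_rot"],-1)).as_matrix();gx=M[:,1];gz=-M[:,2];gy=np.cross(gz,gx)
z=np.load("side4.npz");W=z["W"];im=z["im"];h=cv2.cvtColor(im,cv2.COLOR_BGR2HSV).astype(int)
Q=W-o["eef_pos"];a,b,g=Q@gx*1e3,Q@gy*1e3,Q@gz*1e3
m=(abs(a)<9)&(abs(b)<55)&(abs(g-10)<4)&(h[...,0]>18)&(h[...,0]<34)&(h[...,1]>110);print(np.polyfit(b[m],g[m],1))
# stud top pts: axis & centre vs start
m=(W[...,2]>.056)&(W[...,2]<.088)&(abs(W[...,0]-.58)<.08)&(abs(W[...,1]-.23)<.12)&(g<-130)
P=W[m];print(len(P),cv2.minAreaRect((P[:,:2]*1e3).astype(np.float32)))
E
```

```text
lean tool 0.26031094276168165 gx [-0.98   0.199 -0.   ] [0.57226068 0.18461171 0.21771992] [-1.8 -1.3 -0.1] 14.1
[2.86339378e-03 9.01103285e+00]
1709 ((580.8685302734375, 217.64065551757812), (182.3158416748047, 43.25651168823242), 78.33404541015625)
```

View pics/side4.png

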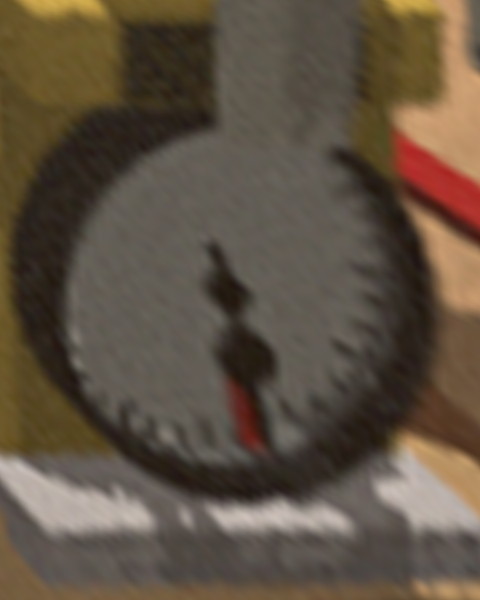

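The pictures agree: needle at rest, and its apparent offset from the red index at (248,425) is the parallax of its nearer plane. Contact is about 3 N, the stud has not moved and the lean is 0.26 rad. Handing in.

```bash
python3 -c "
from plant import *
print(close_job())"
```

```text
the job is handed in; nothing more can be done
None
```

The job is handed in, with no verdict returned: the gauge is held on the stud's arch, leaning 0.26 rad with about 3 N of contact, and the needle at rest within about 0.01 rad (0.5 mm at the tip) of the red index by my measurement.

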